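# Clear the roof panel and tuck the flashing under its cover plate

## Robot

A 7-joint arm with a two-finger parallel gripper is mounted at the origin on the work surface. World frame = base frame: x ahead of the robot, y to its left, z up, the work surface at z = 0. Lengths are in m, angles in rad, forces in N, time in s.
With the tool pointing down it reaches from about 0.425 to 0.925 m from the base axis. Payload 6.8 kg.
Tool frame: the origin (TCP) lies at the very end of the fingers, on their centre line; the grasp point (between the pads) lies 19 mm behind it (r.tcp_to_grasp is the distance from the TCP to the grasp point, in m); z points along the fingers, y is the line along which they close (so a half turn about z gives the same grasp; the last joint's range is limited). The gripper opens to 85 mm and grips with 20 to 120 N. Pads are 22 mm wide; open, the fingers measure 114 mm over their backs; the gripper's body (76 mm by 85 mm) begins 54 mm behind the grasp point. The pads swing forward as they close: fully open they stand 13 mm farther back than shut.
Start: joints at [-1.423, 0.477, 0.022, 1.555, -0.011, 1.109, -0.083], TCP at [0.171, 0.653, 0.231] pointing down, gripper open.
Joint ranges: [-2.96, 2.96], [-0.34, 2.1], [-1.41, 1.46], [0.24, 2.44], [-1.37, 4.51], [0.17, 1.92], [-2.96, 2.96]. Speed limits (rad/s): [2.39, 2.39, 3.14, 3.14, 3.14, 3.14, 3.14].

## Interface

Orientations are given as a rotation vector (axis times angle).
In Python, from bench import r gives the robot as it stands.
- The arm moves only by the tool step_arm, never from a script. Its argument "moves" is a list of rows, each a list of 7 numbers: the shift along the tool's x, y, z in mm, then the turn, a rotation vector about the tool's x, y, z in rad, then the finger opening in mm, from 0 to 85.4. A call has 1 to 8 rows; each row is the pose to reach, as a shift and turn from the pose commanded when the call began, along the tool's axes at that moment; what a row does not reach only later rows make up. A row lasts 1/10 s, in which the tool goes at most 50 mm and 8.59 degrees, less where a joint would pass 70% of its speed; a pose out of reach is approached as far as the arm can. A call with a gripper value outside its range is refused whole. The fingers move at their own pace and stop on an object; "grip_force" is the grip in N (left out, the last holds). Time passes only in rows, so rows that repeat a pose let the fingers close. It gives the time, the measured TCP pose, the force, the opening and the grip force at its end, in the units of the state.
- r.get_obs(): the state, without advancing time (a new reading comes with each control period).
- r.grab_frame(name): name is "scene" or "top"; returns a dict with "image" (384x512x3 uint8, red, green, blue), "depth" (384x512 float32, m along the optical axis (not along the pixel's ray), 0 where there is no reading), "mtx" (3x3 intrinsics, pixels), "rvec" (rotation vector, rad) and "tvec" (3), from world to camera coordinates, as OpenCV has them. Camera axes: x right, y down, z forward; pixel columns grow to the right and rows downward; lengths in m; the calibration is good to about 2 mm. A picture is of the moment at which its call begins.
- r.hand_in(): hands the job in; it is judged then, once.
The state is a dict: "clock": time; "joints": joint angles; "qvel": joint speeds; "tau": joint torques, N m; "tcp_pos": TCP position; "orientation": TCP orientation; "contact_force": force on the tool from outside, world axes, zero at the start; "moment": the same for the moment, N m; "grip_width": finger opening in m; "gripper_force": force on a finger pad.
Only numpy, scipy, OpenCV 4.12 (cv2) and the standard library are available. Lean on these libraries where they do the work, as an engineer would, in place of code of your own. Each camera call takes 0.05 s, during which the arm holds its last target. There are 200 camera calls.

## Task

Clear the two sealant tins off the roof panel by standing each upright in an empty cell of its own in the divided crate. Then take the aluminium flashing by its standing seam and slide its front edge about 30 mm in under the overlapping cover plate, centred and square to it, without lifting the plate, and press the flashing firmly flat on the board; finish while still holding it pressed down. Leave everything else where it stands.

Things in the scene. Friction and masses are not known exactly. Their poses are not given: they have to be found in the camera images.
- panel: Fixed roof panel: plywood board 300 (x) x 240 (y) x 18 mm lying on the bench. Origin: centre of its underside. Its x axis points away from the robot, z up. The near part of the top (x -150 to +20 mm) is open; a dark cover plate laps over the far part.
- panel_lip (a point): Point on the board's top (18 mm above the bench) straight below the middle of the cover plate's near edge, at x = +20 mm of the panel; axes as the panel's. The plate's underside is 10 mm above. The space under it is open for 110 mm beyond the edge, between wooden cheeks 200 mm apart that begin 10 mm in from the edge.
- lap (a joint): Hinge of the cover plate: dark steel, 110 (x) x 220 (y) x 3 mm, 0.3 kg, hinged along its far edge. 0 = lying in place, parallel to the board; grows in rad as the near edge lifts. Only its weight keeps it down.
- strip: Flashing: loose aluminium sheet 110 (x) x 150 (y) x 4 mm, about 0.25 kg, lying flat on the bench to one side of the panel, with an upright standing seam on it. Origin: centre of its underside; x points to the front edge (the one to tuck in), z up.
- strip_front (a point): Middle of the flashing's front edge, at its underside: 55 mm ahead of the origin in the flashing's x.
- strip_seam (a point): Top middle of the standing seam: 8 mm thick (x), 120 mm long (y), its top 40 mm above the underside of the sheet (36 mm above the sheet). It stands 20 mm behind the origin, 75 mm behind the front edge. The grip for the fingers.
- crate: Fixed open plywood crate 150 x 150 x 60 mm with 2 x 2 cells, each 67 mm square inside, walls 5 mm, floor 5 mm thick. Origin: centre of its underside; z up. Crate and flashing may stand on either side of the panel.
- cell0 (a point): Centre of the floor of a crate cell (5 mm above the crate's underside), at x -36, y -36 mm from the crate's origin.
- cell1 (a point): Centre of the floor of a crate cell (5 mm above the crate's underside), at x -36, y 36 mm from the crate's origin.
- cell2 (a point): Centre of the floor of a crate cell (5 mm above the crate's underside), at x 36, y -36 mm from the crate's origin.
- cell3 (a point): Centre of the floor of a crate cell (5 mm above the crate's underside), at x 36, y 36 mm from the crate's origin. A tin already stands in this cell.
- tin_a: Loose sealant tin, cylinder 48 mm across, 100 mm tall, 0.2 kg, standing on the open part of the panel. Origin: centre of its underside, z up.
- tin_b: Second tin just like it, also on the open part of the panel. Origin: centre of its underside.
- tin_c: Third tin of the same size, already in a cell of the crate; leave it. Origin: centre of its underside.
- bolt_l: Bystander: steel bolt standing on its head, 30 mm across, 70 mm tall. Origin at its foot.
- bolt_r: Bystander: another such bolt.
- pot: Bystander: white open pot, 70 mm across, 70 mm tall. Origin at its foot.
- flask: Bystander: white bottle, 56 mm across, 130 mm tall. Origin at its foot.

How it is judged:
By the outcome, as a careful person would: the job done as asked, in the order asked, and still so for the second after the job is handed in, while the arm keeps its last pose, push and grip.
It also fails if it takes over 72 s, if anything falls off the work surface, if the arm or the gripper's body presses on something with over 40 N, if the wrist force passes 120 N, or if a joint passes its speed limit or range.

## Working session

There is one attempt and no reset: what is moved stays moved. The work goes in short steps, Python scripts to look and compute and a tool call to move; the robot and the scene stay as the last step left them, time stands still between calls to the robot, and variables do not carry over. Pictures are saved under pics/ and viewed, at most 10 in all, crops included, and the job is handed in when it is done.

Besides the shell and the picture viewer there is one more tool, called after "Emit:" as name([rows], argument=value, ...), one row to a line, values as JSON. step_arm: Moves the arm, as the interface text tells. Its arguments: {"type":"object","properties":{"moves":{"type":"array","items":{"type":"array","items":{"type":"number"}}},"grip_force":{"type":"number"}},"required":["moves"]}

```bash
mkdir -p pics
cat > h.py <<'E'
import numpy as np, cv2
from scipy.spatial.transform import Rotation as R
from bench import r
def cloud(f):
    d=f["depth"]; K=f["mtx"]; v,u=np.indices(d.shape)
    P=np.stack([(u-K[0,2])/K[0,0]*d,(v-K[1,2])/K[1,1]*d,d],-1)
    Rm=cv2.Rodrigues(np.array(f["rvec"],float))[0]
    W=(P-np.ravel(f["tvec"]))@Rm
    W[d==0]=np.nan
    return W
def save(f,name): cv2.imwrite("pics/"+name,f["image"][:,:,::-1])
def rel(p,yaw=None):
    """shift (mm) in tool axes from present pose to world p"""
    o=r.get_obs(); q=R.from_rotvec(o["orientation"])
    return np.round(q.inv().apply(np.array(p)-o["tcp_pos"])*1000,1)
E
python3 - <<'E'
from h import *
o=r.get_obs(); print(o)
print(np.round(R.from_rotvec(o["orientation"]).as_matrix(),3), r.tcp_to_grasp)
ims=[]
for n in("top","scene"):
    f=r.grab_frame(n); ims.append(f["image"]); 
    np.savez("pics/%s0.npz"%n,**f)
    save(f,n+"0.png")
    print(n,f["mtx"],-cv2.Rodrigues(np.array(f["rvec"],float))[0].T@np.ravel(f["tvec"]))
E
```

```text
{'clock': 0.0, 'joints': array([-1.42311074,  0.47778243,  0.02233126,  1.55645063, -0.01149632,
        1.10933337, -0.08307906]), 'qvel': array([-1.36165221e-03, -5.56858402e-04,  2.42834125e-05,  8.98861657e-04,
        6.31912197e-04, -5.99206681e-04, -1.33655020e-04]), 'tau': array([-4.50796433e-04, -5.96455586e+01,  1.60763439e+00, -2.81189060e+01,
        1.24753907e-02,  9.52688337e-03,  3.06580012e-05]), 'tcp_pos': array([0.17063748, 0.6524529 , 0.23033777]), 'orientation': array([-4.00599218e-01, -3.11584522e+00,  2.89492040e-03]), 'contact_force': array([-0.11322592,  0.26456962, -0.66028737]), 'moment': array([-0.02052085, -0.01742857,  0.0213803 ]), 'gripper_force': 0.0, 'grip_width': 0.08523909733523836}
[[-0.967  0.253 -0.   ]
 [ 0.253  0.967 -0.002]
 [-0.    -0.002 -1.   ]] 0.0187
top [[403.57677091   0.         253.6907799 ]
 [  0.         403.57677091 194.49891287]
 [  0.           0.           1.        ]] [ 0.43723675 -0.01129192  1.20142112]
scene [[368.45170985   0.         256.20045123]
 [  0.         368.45170985 192.79160476]
 [  0.           0.           1.        ]] [ 1.21406127 -0.24849686  0.79476515]
```

View pics/top0.png

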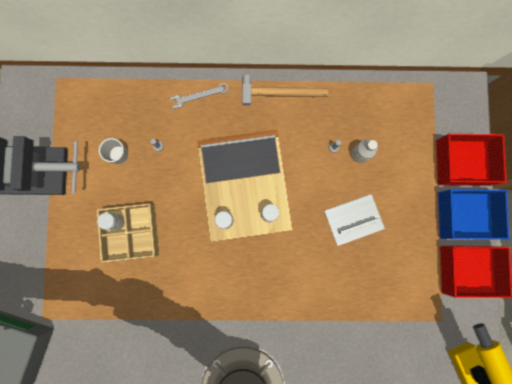

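View pics/scene0.png

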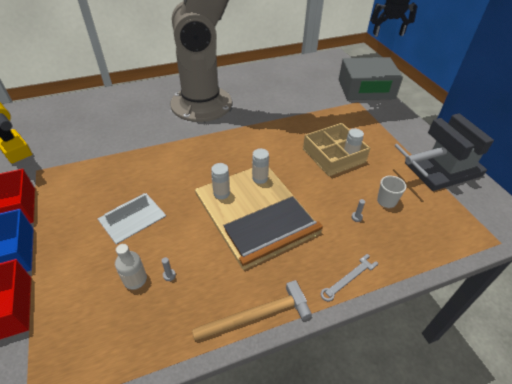

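The top view has +x up and +y left. It shows the tins at px (223,218) and (270,212), and the crate at (127,231) with tin_c in its upper-left cell (cell3). The dark plate is around (240,160), with its near edge at row ~178. The flashing is at (354,220), with its seam dark and running lengthwise. The scene view agrees. Next I'll measure these.

```bash
cat >> h.py <<'E'
def yaw_rect(xy):
    (c,s,a)=cv2.minAreaRect((xy*1000).astype(np.float32)); return np.round(c,1),np.round(s,1),a
def px2w(f,uv,z):
    """ray through pixels uv (N,2) onto the plane at height z"""
    Rm=cv2.Rodrigues(np.array(f["rvec"],float))[0]; C=-Rm.T@np.ravel(f["tvec"])
    uv=np.atleast_2d(uv).astype(float)
    d=np.c_[uv,np.ones(len(uv))]@np.linalg.inv(f["mtx"]).T@Rm
    return C+d*((z-C[2])/d[:,2])[:,None]
def roi(W,x0,x1,y0,y1,z0,z1):
    with np.errstate(invalid='ignore'):
        return (W[...,0]>x0)&(W[...,0]<x1)&(W[...,1]>y0)&(W[...,1]<y1)&(W[...,2]>z0)&(W[...,2]<z1)
E
python3 - <<'E'
from h import *
f=dict(np.load("pics/top0.npz")); W=cloud(f); hsv=cv2.cvtColor(f["image"],cv2.COLOR_RGB2HSV)
print("bench z",np.nanmedian(W[250:300,150:350,2]))
# tins
m=roi(W,0.2,0.7,-.2,.6,.095,.14)
n,l,st,ce=cv2.connectedComponentsWithStats(m.astype(np.uint8))
for i in range(1,n):
    if st[i,4]>40: print("tin top",st[i,4],ce[i],W[l==i].mean(0).round(4),np.ptp(W[l==i],axis=0).round(3))
# crate rim
m=roi(W,.2,.5,.2,.55,.045,.07); print("crate",m.sum(),np.median(W[m][:,2]),yaw_rect(W[m][:,:2]))
# plate
dark=(hsv[...,2]<90)&roi(W,.3,.75,-.2,.25,.02,.045)
n,l,st,ce=cv2.connectedComponentsWithStats(dark.astype(np.uint8)); i=1+st[1:,4].argmax()
c=cv2.findContours((l==i).astype(np.uint8),0,2)[0][0][:,0]; print("plate z",np.median(W[l==i][:,2]),yaw_rect(px2w(f,c,.031)[:,:2]))
# whole panel
m=roi(W,.25,.75,-.2,.25,.01,.045); n,l,st,ce=cv2.connectedComponentsWithStats(m.astype(np.uint8)); i=1+st[1:,4].argmax()
print("panel",yaw_rect(W[l==i][:,:2]))
# strip
wh=(hsv[...,1]<60)&(W[...,0]>.2)&(W[...,0]<.5)&(W[...,1]<-.18)&(W[...,1]>-.45)&(W[...,2]<.055)
n,l,st,ce=cv2.connectedComponentsWithStats(wh.astype(np.uint8)); i=1+st[1:,4].argmax()
mm=cv2.morphologyEx((l==i).astype(np.uint8),cv2.MORPH_CLOSE,np.ones((7,7)))
c=cv2.findContours(mm,0,2)[0][0][:,0]
print("strip",st[i],np.nanmedian(W[l==i][:,2]),yaw_rect(px2w(f,c,.004)[:,:2]), px2w(f,cv2.boxPoints(cv2.minAreaRect(c)),.004).round(3).tolist())
m=roi(W,.2,.5,-.45,-.18,.03,.05); print("seam",m.sum(),W[m].mean(0),yaw_rect(W[m][:,:2]))
E
```

```text
bench z 0.0016196999332458919
tin top 705 [ 44.71205674 166.46666667] [0.6151 0.5409 0.1113] [0.14  0.139 0.045]
tin top 238 [269.8487395  212.31932773] [ 0.4953 -0.0697  0.1175] [0.046 0.046 0.028]
tin top 239 [223.12552301 219.38912134] [0.4753 0.0554 0.1177] [0.046 0.044 0.025]
tin top 240 [105.71666667 220.67083333] [0.4698 0.3726 0.1053] [0.043 0.046 0.016]
crate 627 0.05566364969770946 (array([435.6, 333.2]), array([143.8, 151.7]), 6.628598213195801)
plate z 0.031469482584795136 (array([653.9,  12.8]), array([ 99.7, 210.7]), 8.746240615844727)
panel (array([581.7,   2.4]), array([301.1, 240.5]), 8.615910530090332)
strip [ 325  214   59   32 1269] 0.005088457688132938 (array([ 476.8, -328.2]), array([ 99.3, 151.6]), 19.880020141601562) [[0.498, -0.24, 0.004], [0.55, -0.384, 0.004], [0.456, -0.416, 0.004], [0.404, -0.273, 0.004]]
seam 128 [ 0.46346062 -0.33103453  0.04049588] (array([ 463.4, -331.8]), array([  8.2, 120.2]), 19.931732177734375)
```

Run:
```python
from h import *
f=dict(np.load("pics/top0.npz")); W=cloud(f); hsv=cv2.cvtColor(f["image"],cv2.COLOR_RGB2HSV)
m=roi(W,.3,.6,.2,.48,.045,.07); print("crate",m.sum(),np.median(W[m][:,2]),yaw_rect(W[m][:,:2]))
c,s,a=yaw_rect(W[m][:,:2]); th=np.deg2rad(a if a<45 else a-90); M=np.array([[np.cos(th),-np.sin(th)],[np.sin(th),np.cos(th)]])
print("yaw",np.rad2deg(th))
for i,p in enumerate([(-36,-36),(-36,36),(36,-36),(36,36)]): print("cell",i,(c+M@p).round(1))
m=roi(W,.3,.6,.2,.48,.098,.12); print("tin_c",yaw_rect(W[m][:,:2]))
for y0,y1 in((-.11,-.03),(.01,.1)):
    m=roi(W,.4,.55,y0,y1,.112,.125); print("tin",yaw_rect(W[m][:,:2]))
m=roi(W,.35,.6,-.48,-.18,.0035,.06)&(hsv[...,1]<60)
n,l,st,ce=cv2.connectedComponentsWithStats(m.astype(np.uint8)); i=1+st[1:,4].argmax()
print("strip",yaw_rect(W[l==i][:,:2]))
print(rel([.478,.06,.23]))
```

```text
crate 770 0.05700873580710188 (array([438.9, 333.4]), array([149.9, 151.9]), 6.9587507247924805)
yaw 6.9587507247924805
cell 0 [407.5 293.3]
cell 1 [398.8 364.8]
cell 2 [479. 302.]
cell 3 [470.3 373.5]
tin_c (array([519.9, 421.5]), array([183.2,  43. ]), 42.99393844604492)
tin (array([496.3, -70.2]), array([41.8, 42.3]), 45.511165618896484)
tin (array([475.7,  56.5]), array([42. , 43.4]), 45.6452751159668)
strip (array([ 482.2, -325.8]), array([111.1, 150.5]), 19.879444122314453)
[-447.3 -495.5    1.3]
```

Emit:
step_arm([
  [-38,-22.5,0,0,0,0.05,85],
  [-76,-45,0,0,0,0.1,85],
  [-114,-68,0,0,0,0.15,85],
  [-152,-90,0,0,0,0.2,85],
  [-190,-113,0,0,0,0.25,85],
  [-228,-136,0,0,0,0.3,85],
  [-266,-158,0,0,0,0.35,85],
  [-305,-181,0,0,0,0.407,85],
], grip_force=50)

```text
clock: 0.9
tcp_pos: [0.4208, 0.3993, 0.2311]
orientation: [-1.025, -2.969, 0.0]
contact_force: [-0.1, 1.0, -0.5]
grip_width: 0.0854
gripper_force: 0.0
```

Run:
```python
from h import *
o=r.get_obs(); print(o["tcp_pos"],np.round(R.from_rotvec(o["orientation"]).as_matrix(),3),rel([.4755,.056,.19]),rel([.4755,.056,.084]))
```

```text
[0.42077832 0.39929083 0.23107997] [[-0.787  0.617 -0.   ]
 [ 0.617  0.787 -0.   ]
 [ 0.    -0.    -1.   ]] [-254.8 -236.5   41.1] [-254.8 -236.4  147.1]
```

Emit:
step_arm([
  [-36,-34,5,0,0,0,85],
  [-72,-68,10,0,0,0,85],
  [-108,-101,15,0,0,0,85],
  [-144,-135,20,0,0,0,85],
  [-180,-169,25,0,0,0,85],
  [-216,-203,35,0,0,0,85],
  [-254.8,-236.5,50,0,0,0,85],
  [-254.8,-236.5,90,0,0,0,85],
])

```text
clock: 1.7
tcp_pos: [0.4787, 0.0515, 0.1435]
orientation: [1.033, 2.959, 0.004]
contact_force: [1.1, 1.8, -0.5]
grip_width: 0.0851
gripper_force: 0.0
```

Run:
```python
from h import *
print(rel([.4755,.056,.082]))
f=r.grab_frame("scene"); save(f,"s1.png")
```

```text
[ 5.7  1.3 61.5]
```

View pics/s1.png

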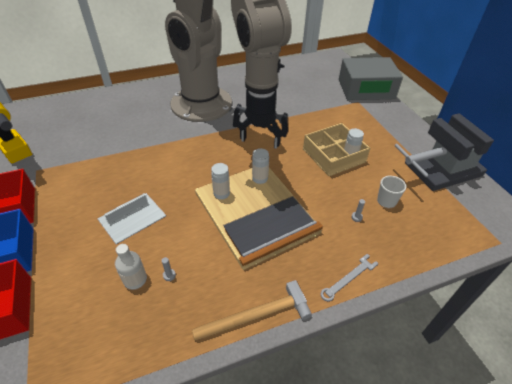

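The gripper at px (260,125) straddles the tin at (260,165), closing along its diagonal. I'll go down and close on it.

Emit:
step_arm([
  [0,0,20,0,0,0,85],
  [0,0,45,0,0,0,85],
  [0,0,59,0,0,0,85],
  [0,0,59,0,0,0,40],
  [0,0,59,0,0,0,40],
  [0,0,59,0,0,0,40],
  [0,0,59,0,0,0,40],
  [0,0,59,0,0,0,40],
])

```text
clock: 2.55
tcp_pos: [0.4761, 0.0578, 0.0836]
orientation: [1.022, 2.969, 0.002]
contact_force: [-1.8, -0.7, 7.6]
grip_width: 0.0463
gripper_force: 51.3
```

Emit:
step_arm([
  [0,0,-20,0,0,0,40],
  [0,0,-60,0,0,0,40],
  [0,0,-105,0,0,0,40],
  [15,20,-140,0,0,0,40],
  [45,60,-140,0,0,0,40],
  [75,99,-140,0,0,0,40],
  [105,138,-140,0,0,0,40],
  [135,177,-140,0,0,0,40],
])

```text
clock: 3.35
tcp_pos: [0.4773, 0.2821, 0.2229]
orientation: [1.022, 2.97, 0.001]
contact_force: [2.0, -0.0, -1.3]
grip_width: 0.0461
gripper_force: 52.5
```

Emit:
step_arm([
  [14,19,0,0,0,0,40],
  [14,19,0,0,0,0,40],
  [14,19,20,0,0,0,40],
  [14,19,20,0,0,0,40],
])

```text
clock: 3.75
tcp_pos: [0.477, 0.3019, 0.2004]
orientation: [-1.022, -2.968, 0.007]
contact_force: [-0.8, -1.0, -1.4]
grip_width: 0.0465
gripper_force: 52.4
```

Run:
```python
from h import *
o=r.get_obs(); print(o["tcp_pos"],o["contact_force"],o["grip_width"])
g=o["tcp_pos"]
f=r.grab_frame("scene"); W=cloud(f); save(f,"s2.png"); print(rel([.479,.302,.067]))
f=r.grab_frame("top"); save(f,"t2.png")
m=roi(W,g[0]-.04,g[0]+.04,g[1]-.04,g[1]+.04,.07,g[2]-.015)
P=W[m]; print(m.sum(),P.min(0),P.max(0))
# circle fit of visible side (radius known 24 mm)
from scipy.optimize import least_squares
s=least_squares(lambda c:np.hypot(P[:,0]-c[0],P[:,1]-c[1])-.024,g[:2],loss="soft_l1",f_scale=.002); print("tin axis",s.x)
```

```text
[0.47704853 0.30192288 0.20041749] [-0.81488544 -1.04025838 -1.42210237] 0.046543048042766
[ -1.2   1.1 134.5]
227 [0.4682325  0.27593263 0.13688843] [0.50583144 0.31888233 0.18533217]
tin axis [0.47934033 0.30106801]
```

View pics/s2.png

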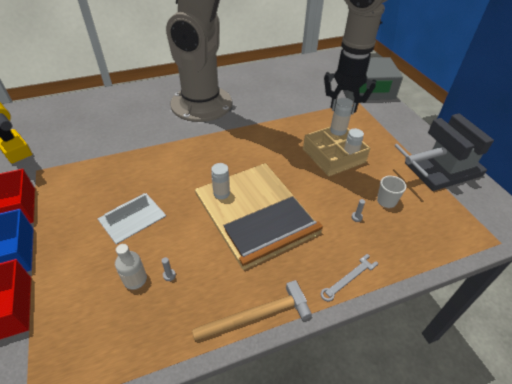

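The tin hangs at px (341,118) over the empty cell2, and its axis is within 1 mm of the cell centre. I'll lower it.

Emit:
step_arm([
  [0,0,40,0,0,0,40],
  [0,0,80,0,0,0,40],
  [0,0,105,0,0,0,40],
  [0,0,120,0,0,0,40],
  [0,0,126,0,0,0,40],
  [0,0,129,0,0,0,40],
  [0,0,129,0,0,0,40],
])

```text
clock: 4.55
tcp_pos: [0.4793, 0.3042, 0.0743]
orientation: [1.022, 2.97, 0.002]
contact_force: [0.8, 0.5, -1.7]
grip_width: 0.0464
gripper_force: 52.4
```

Emit:
step_arm([
  [0,0,2,0,0,0,40],
  [0,0,3,0,0,0,40],
  [0,0,3,0,0,0,40],
])

```text
clock: 4.85
tcp_pos: [0.4787, 0.304, 0.0707]
orientation: [1.022, 2.97, 0.001]
contact_force: [0.1, -0.2, -1.6]
grip_width: 0.0463
gripper_force: 52.5
```

Emit:
step_arm([
  [0,0,1.5,0,0,0,40],
  [0,0,3,0,0,0,40],
  [0,0,3,0,0,0,40],
])

```text
clock: 5.15
tcp_pos: [0.4793, 0.3038, 0.0705]
orientation: [1.023, 2.97, 0.002]
contact_force: [-7.8, -5.0, 27.2]
grip_width: 0.0461
gripper_force: 55.4
```

Emit:
step_arm([
  [0,0,-2.5,0,0,0,40],
  [0,0,-2.5,0,0,0,75],
  [0,0,-2.5,0,0,0,80],
  [0,0,-2.5,0,0,0,85],
  [0,0,-2.5,0,0,0,85],
  [0,0,-20,0,0,0,85],
  [0,0,-60,0,0,0,85],
  [0,0,-105,0,0,0,85],
])

```text
clock: 5.95
tcp_pos: [0.4776, 0.303, 0.1721]
orientation: [-1.022, -2.969, 0.005]
contact_force: [0.4, 0.6, 0.4]
grip_width: 0.0847
gripper_force: 0.0
```

Run:
```python
from h import *
f=r.grab_frame("scene"); W=cloud(f)
m=roi(W,.455,.505,.275,.33,.095,.115); print(m.sum(),W[m].min(0),W[m].max(0))
print(r.get_obs()["tcp_pos"],r.get_obs()["grip_width"],rel([.496,-.07,.173]),rel([.496,-.07,.082]))
```

```text
141 [0.46173377 0.2811053  0.09505049] [0.50421455 0.32391944 0.10806347]
[0.48174814 0.30547444 0.18036805] 0.08477728219414922 [-242.5 -287.     5.3] [-242.3 -287.8   96.3]
```

Emit:
step_arm([
  [-20,-23,-10,0,0,0,85],
  [-52,-60,-10,0,0,0,85],
  [-84,-98,-10,0,0,0,85],
  [-116,-135,-10,0,0,0,85],
  [-148,-172,-10,0,0,0,85],
  [-180,-209,-10,0,0,0,85],
  [-212,-246,0,0,0,0,85],
  [-243,-282.5,10,0,0,0,85],
])

```text
clock: 6.8
tcp_pos: [0.4965, -0.0704, 0.1623]
orientation: [1.021, 2.969, 0.001]
contact_force: [0.6, 1.1, -0.3]
grip_width: 0.0848
gripper_force: 0.0
```

Emit:
step_arm([
  [0,0,10,0,0,0,85],
  [0,0,45,0,0,0,85],
  [0,0,80,0,0,0,85],
  [0,0,80,0,0,0,85],
  [0,0,80,0,0,0,40],
  [0,0,80,0,0,0,40],
  [0,0,80,0,0,0,40],
  [0,0,80,0,0,0,40],
])

```text
clock: 7.6
tcp_pos: [0.4977, -0.0687, 0.0843]
orientation: [1.021, 2.967, 0.002]
contact_force: [-1.7, -0.6, 6.4]
grip_width: 0.0464
gripper_force: 50.4
```

Emit:
step_arm([
  [0,0,-20,0,0,0,40],
  [0,0,-60,0,0,0,40],
  [10,8,-100,0,0,0,40],
  [40,31,-130,0,0,0,40],
  [75,59,-140,0,0,0,40],
  [112,88,-140,0,0,0,40],
  [149,117,-140,0,0,0,40],
  [186,146,-140,0,0,0,40],
])

```text
clock: 8.4
tcp_pos: [0.439, 0.1629, 0.2239]
orientation: [1.022, 2.969, 0.004]
contact_force: [1.1, 1.1, -1.7]
grip_width: 0.0461
gripper_force: 52.0
```

Emit:
step_arm([
  [36,28,0,0,0,0,40],
  [72,57,0,0,0,0,40],
  [100,79,0,0,0,0,40],
  [107.8,85.3,0,0,0,0,40],
  [107.8,85.3,10,0,0,0,40],
  [107.8,85.3,20,0,0,0,40],
  [107.8,85.3,20,0,0,0,40],
])

```text
clock: 9.1
tcp_pos: [0.4066, 0.2918, 0.2006]
orientation: [-1.026, -2.968, 0.006]
contact_force: [-0.0, -0.7, -1.4]
grip_width: 0.0461
gripper_force: 52.0
```

Run:
```python
from h import *
from scipy.optimize import least_squares
o=r.get_obs(); g=o["tcp_pos"]; print(g,o["contact_force"],o["grip_width"])
f=r.grab_frame("scene"); W=cloud(f)
m=roi(W,g[0]-.04,g[0]+.04,g[1]-.04,g[1]+.04,.115,g[2]-.015)
P=W[m]; print(m.sum(),P.min(0),P.max(0))
s=least_squares(lambda c:np.hypot(P[:,0]-c[0],P[:,1]-c[1])-.024,g[:2],loss="soft_l1",f_scale=.002); print("tin axis",s.x, rel([.4075,.2933,.07]))
```

```text
[0.40663152 0.29178994 0.20057695] [-0.01693052 -0.68917891 -1.43242578] 0.046131433050449
217 [0.39375612 0.2651543  0.13543485] [0.43466098 0.30984278 0.18526259]
tin axis [0.40815177 0.29097988] [  0.3   1.4 131.3]
```

Emit:
step_arm([
  [2,1.4,40,0,0,0,40],
  [2,1.4,80,0,0,0,40],
  [2,1.4,110,0,0,0,40],
  [2,1.4,125,0,0,0,40],
  [2,1.4,130,0,0,0,40],
  [2,1.4,133,0,0,0,40],
  [2,1.4,133,0,0,0,40],
  [2,1.4,133,0,0,0,40],
])

```text
clock: 9.95
tcp_pos: [0.4061, 0.2947, 0.0713]
orientation: [-1.025, -2.968, 0.004]
contact_force: [-8.0, -7.6, 20.1]
grip_width: 0.046
gripper_force: 54.5
```

Emit:
step_arm([
  [0,0,-2,0,0,0,40],
  [0,0,-2,0,0,0,75],
  [0,0,-2,0,0,0,80],
  [0,0,-2,0,0,0,85],
  [0,0,-2,0,0,0,85],
  [0,0,-20,0,0,0,85],
  [0,0,-60,0,0,0,85],
  [0,0,-105,0,0,0,85],
])

```text
clock: 10.75
tcp_pos: [0.4054, 0.2962, 0.1744]
orientation: [-1.022, -2.969, 0.005]
contact_force: [0.9, 0.4, 0.3]
grip_width: 0.0849
gripper_force: 0.0
```

Run:
```python
from h import *
o=r.get_obs(); print(o["tcp_pos"],np.round(R.from_rotvec(o["orientation"]).as_matrix(),3),o["joints"].round(2),o["grip_width"])
f=r.grab_frame("scene"); W=cloud(f); save(f,"s3.png")
for c in((.4075,.2933),(.479,.302),(.4703,.3735)):
    m=roi(W,c[0]-.03,c[0]+.03,c[1]-.03,c[1]+.03,.098,.115); print(m.sum(),((W[m].min(0)+W[m].max(0))/2).round(4),np.median(W[m][:,2]))
```

```text
[0.40542938 0.29618747 0.17435945] [[-0.788  0.615 -0.002]
 [ 0.615  0.788 -0.003]
 [ 0.    -0.003 -1.   ]] [-0.92  0.26  0.2   2.03 -0.07  0.86  0.22] 0.08486224285393631
110 [0.4088 0.2951 0.1039] 0.10469731846409766
124 [0.4825 0.3013 0.1031] 0.10446182850650407
120 [0.4721 0.3752 0.1032] 0.10460202865727196
```

View pics/s3.png

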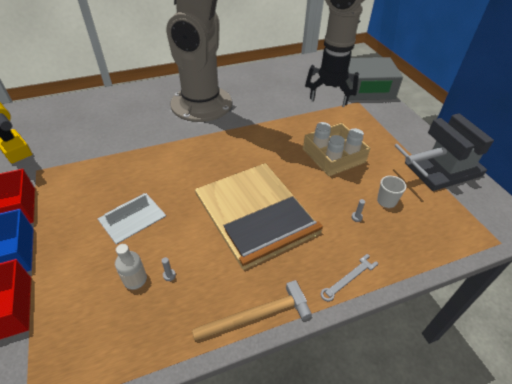

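All three tins stand upright in their own cells, at px (323,130), (336,146) and (355,138), with tops at z≈0.105. Next is the flashing.

Emit:
step_arm([
  [-20,-10,0,0,0,0.07,85],
  [-60,-32,0,0,0,0.14,85],
  [-102,-54,0,0,0,0.21,85],
  [-144,-76,0,0,0,0.28,85],
  [-186,-98,0,0,0,0.35,85],
  [-228,-120,0,0,0,0.42,85],
  [-267,-141,0,0,0,0.5,60],
  [-267,-141,0,0,0,0.56,40],
])

```text
clock: 11.6
tcp_pos: [0.5312, 0.0133, 0.1741]
orientation: [1.82, 2.557, -0.004]
contact_force: [-0.6, 0.1, 0.7]
grip_width: 0.0582
gripper_force: 0.0
```

Run:
```python
from h import *
o=r.get_obs(); print(o["tcp_pos"],np.round(R.from_rotvec(o["orientation"]).as_matrix(),3),o["joints"].round(2),o["grip_width"])
print(rel([.4634,-.3326,.1]))
f=r.grab_frame("top"); W=cloud(f); hsv=cv2.cvtColor(f["image"],cv2.COLOR_RGB2HSV)
m=roi(W,.35,.6,-.48,-.18,.0035,.06)&(hsv[...,1]<60)
n,l,st,ce=cv2.connectedComponentsWithStats(m.astype(np.uint8)); i=1+st[1:,4].argmax()
print("strip",yaw_rect(W[l==i][:,:2]))
m=roi(W,.35,.6,-.48,-.18,.03,.05); print("seam",yaw_rect(W[m][:,:2]))
f=r.grab_frame("scene"); W=cloud(f)
m=roi(W,.35,.6,-.48,-.18,.032,.05); print("seam(scene)",m.sum(),yaw_rect(W[m][:,:2]))
```

```text
[0.53124478 0.01327564 0.17411407] [[-0.327  0.945  0.001]
 [ 0.945  0.327 -0.004]
 [-0.004 -0.    -1.   ]] [-0.51  0.33  0.45  1.98 -0.18  0.87  0.36] 0.05822334579595939
[-304.3 -177.3   75.4]
strip (array([ 482.1, -326.2]), array([110.5, 151.6]), 19.77400779724121)
seam (array([ 463.4, -331.9]), array([  8.2, 120.4]), 19.766014099121094)
seam(scene) 187 (array([ 468.8, -332.2]), array([ 14.7, 117.9]), 18.457529067993164)
```

Emit:
step_arm([
  [-20,-12,0,0,0,0,40],
  [-60,-36,0,0,0,0,40],
  [-102,-60,0,0,0,0,40],
  [-144,-85,0,0,0,0,40],
  [-186,-110,0,0,0,0,40],
  [-228,-135,20,0,0,0,40],
  [-270,-159,50,0,0,0,40],
  [-308.8,-182,80,0,0,0,40],
])

```text
clock: 12.5
tcp_pos: [0.4664, -0.3199, 0.1009]
orientation: [1.799, 2.575, 0.001]
contact_force: [0.6, 0.3, 0.2]
grip_width: 0.0402
gripper_force: 0.0
```

Emit:
step_arm([
  [0,0,20,0,0,0,40],
  [0,0,30,0,0,0,40],
  [0,0,30,0,0,0,40],
])

```text
clock: 12.8
tcp_pos: [0.4658, -0.3172, 0.0703]
orientation: [-1.797, -2.572, -0.001]
contact_force: [0.1, 1.0, -0.0]
grip_width: 0.0398
gripper_force: 0.0
```

Run:
```python
from h import *
o=r.get_obs(); m=R.from_rotvec(o["orientation"]).as_matrix(); print(o["tcp_pos"],np.round(m,3),np.rad2deg(np.arctan2(m[1,1],m[0,1])),o["joints"].round(2),o["grip_width"])
print(rel([.4634,-.3322,.012]))
f=r.grab_frame("scene"); cv2.imwrite("pics/s4.png",cv2.resize(f["image"][140:270,60:220,::-1],None,fx=4,fy=4))
```

```text
[ 0.46578909 -0.31720924  0.07026032] [[-0.344  0.939 -0.003]
 [ 0.939  0.344  0.003]
 [ 0.003 -0.002 -1.   ]] 20.099438254933343 [ 0.14  0.54  0.45  1.97 -0.36  0.71  1.16] 0.03982402347231683
[-13.5  -7.3  58.2]
```

View pics/s4.png

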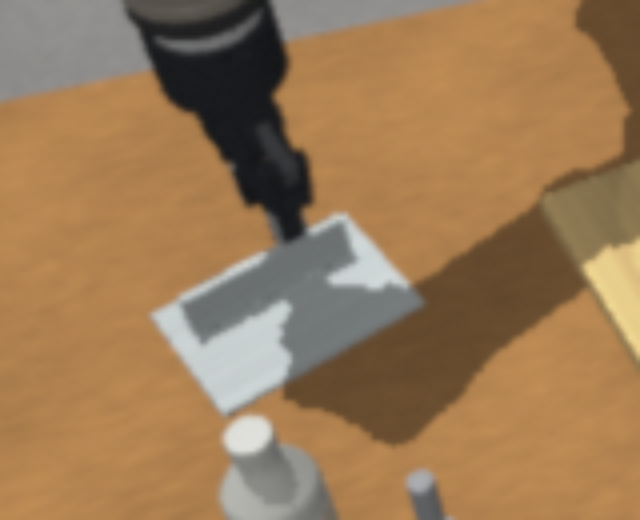

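The close view shows the closed-in fingers above the seam but about 15 mm short along it, at crop px (290,235) against a seam centre near (270,280). The state reading agrees, so I'll correct and descend.

Emit:
step_arm([
  [-13.5,-7.3,5,0,0,0,40],
  [-13.5,-7.3,25,0,0,0,40],
  [-13.5,-7.3,25,0,0,0,40],
])

```text
clock: 13.15
tcp_pos: [0.4643, -0.3328, 0.0464]
orientation: [-1.799, -2.573, -0.001]
contact_force: [-0.4, 0.1, 0.5]
grip_width: 0.0404
gripper_force: 0.0
```

Run:
```python
from h import *
for i in range(3):
    o=r.get_obs(); m=R.from_rotvec(o["orientation"]).as_matrix(); print(o["tcp_pos"],np.rad2deg(np.arctan2(m[1,1],m[0,1])),rel([.4634,-.3322,.012])); r.grab_frame("top")
```

```text
[ 0.46425288 -0.33283792  0.04643721] 20.07936261420945 [ 0.8 -0.6 34.4]
[ 0.46456724 -0.33306044  0.04719532] 20.07250518465325 [ 1.2 -0.8 35.2]
[ 0.46494137 -0.33347956  0.04774525] 20.058247911520024 [ 1.7 -1.  35.7]
```

Emit:
step_arm([
  [1,-0.5,15,0,0,0,40],
  [1,-0.5,27,0,0,0,40],
  [1,-0.5,33,0,0,0,40],
  [1,-0.5,33,0,0,0,25],
  [1,-0.5,33,0,0,0,15],
  [1,-0.5,33,0,0,0,0],
  [1,-0.5,33,0,0,0,0],
  [1,-0.5,33,0,0,0,0],
], grip_force=90)

```text
clock: 14.1
tcp_pos: [0.4634, -0.3341, 0.0142]
orientation: [1.803, 2.572, 0.0]
contact_force: [-0.5, -0.1, 1.8]
grip_width: 0.0062
gripper_force: 88.3
```

Run:
```python
from h import *
o=r.get_obs(); m=R.from_rotvec(o["orientation"]).as_matrix(); print(o["tcp_pos"],m.round(4),np.rad2deg(np.arctan2(m[1,1],m[0,1])),o["grip_width"],o["gripper_force"],o["contact_force"],o["moment"])
```

```text
[ 0.46342504 -0.33405427  0.01424203] [[-3.409e-01  9.401e-01  5.000e-04]
 [ 9.401e-01  3.409e-01 -3.000e-04]
 [-5.000e-04  4.000e-04 -1.000e+00]] 19.931117469087074 0.006217695754463966 88.28535676002502 [-0.54463989 -0.12704587  1.80083477] [0.04774023 0.10793662 0.04297505]
```

Emit:
step_arm([
  [0,0,-20,0,0,0,0],
  [0,0,-50,0,0,0,0],
  [20,10,-70,0,0,0,0],
  [60,30,-70,0,0,0.03,0],
  [102,51,-70,0,0,0.06,0],
  [144,73,-70,0,0,0.09,0],
  [186,94,-70,0,0,0.13,0],
  [228,115,-70,0,0,0.16,0],
])

```text
clock: 14.9
tcp_pos: [0.4932, -0.0784, 0.0838]
orientation: [-2.005, -2.418, 0.0]
contact_force: [0.9, -0.4, -2.6]
grip_width: 0.0065
gripper_force: 88.3
```

Run:
```python
from h import *
o=r.get_obs(); m=R.from_rotvec(o["orientation"]).as_matrix(); print(o["tcp_pos"],m.round(4),np.rad2deg(np.arctan2(m[1,1],m[0,1])),o["grip_width"],o["contact_force"])
print(rel([.5026,-.0096,.07]))
```

```text
[ 0.49319814 -0.07837984  0.08383702] [[-1.852e-01  9.827e-01 -3.000e-04]
 [ 9.827e-01  1.852e-01  2.000e-04]
 [ 2.000e-04 -2.000e-04 -1.000e+00]] 10.675570713121171 0.006474765279402592 [ 0.92276073 -0.4161058  -2.61526132]
[65.8 22.  13.8]
```

Emit:
step_arm([
  [33,11,4,0,0,0.02,0],
  [65.8,22,14,0,0,0.035,0],
  [65.8,22,14,0,0,0.035,0],
  [65.8,22,14,0,0,0.035,0],
])

```text
clock: 15.3
tcp_pos: [0.5024, -0.0108, 0.0695]
orientation: [-2.042, -2.387, 0.001]
contact_force: [0.1, -0.8, -2.3]
grip_width: 0.0067
gripper_force: 88.1
```

```bash
cat > look.py <<'E'
from h import *
import sys
o=r.get_obs(); m=R.from_rotvec(o["orientation"]).as_matrix(); t=o["tcp_pos"]
print("tcp",t.round(4),"yaw",np.rad2deg(np.arctan2(m[1,1],m[0,1])).round(2),"tilt",m[:,2].round(4),o["grip_width"].round(4),o["contact_force"].round(1),o["moment"].round(2))
f=r.grab_frame("top"); W=cloud(f); hsv=cv2.cvtColor(f["image"],cv2.COLOR_RGB2HSV); save(f,sys.argv[1]+"t.png")
g=r.grab_frame("scene"); save(g,sys.argv[1]+"s.png"); Wg=cloud(g); hg=cv2.cvtColor(g["image"],cv2.COLOR_RGB2HSV)
for nm,w,h in(("top",W,hsv),("scene",Wg,hg)):
    d=(h[...,2]<90)&roi(w,.55,.75,-.2,.25,.024,.045)
    n,l,st,ce=cv2.connectedComponentsWithStats(d.astype(np.uint8)); i=1+st[1:,4].argmax()
    print(nm,"plate",np.median(w[l==i][:,2]).round(4),yaw_rect(w[l==i][:,:2]))
    b=(h[...,1]<50)&(h[...,2]>120)&roi(w,t[0]-.1,t[0]+.13,t[1]-.12,t[1]+.12,.019,t[2]+.02)
    n,l,st,ce=cv2.connectedComponentsWithStats(b.astype(np.uint8)); i=1+st[1:,4].argmax()
    P=w[l==i]; A=np.c_[P[:,:2]-t[:2],np.ones(len(P))]; k=np.linalg.lstsq(A,P[:,2],rcond=None)[0]
    print(nm,"sheet",len(P),np.median(P[:,2]).round(4),yaw_rect(P[:,:2]),"front y-range/x",P[:,1].min().round(4),P[:,1].max().round(4),"plane",k.round(3))
E
python3 look.py a
```

```text
Traceback (most recent call last):
  File "look.py", line 4, in <module>
    print("tcp",t.round(4),"yaw",np.rad2deg(np.arctan2(m[1,1],m[0,1])).round(2),"tilt",m[:,2].round(4),o["grip_width"].round(4),o["contact_force"].round(1),o["moment"].round(2))
                                                                                                       ^^^^^^^^^^^^^^^^^^^^^
AttributeError: 'float' object has no attribute 'round'
```

```bash
sed -i 's/o\["grip_width"\].round(4)/round(o["grip_width"],4)/' look.py; python3 look.py a
```

```text
tcp [ 0.5024 -0.0108  0.0695] yaw 8.91 tilt [-1.1e-03 -3.0e-04 -1.0e+00] 0.0067 [ 0.1 -0.8 -2.3] [-0.09  0.09 -0.05]
top plate 0.0314 (array([623.,  29.]), array([ 48.8, 116. ]), 7.925291538238525)
top sheet 76 0.0599 (array([498. , -83.3]), array([18.8, 50.3]), 72.90731811523438) front y-range/x -0.0901 -0.0676 plane [-0.08   0.229  0.074]
scene plate 0.0311 (array([654.1,  11.4]), array([102.3, 217. ]), 8.64909553527832)
scene sheet 456 0.0595 (array([530.9, -55.3]), array([114.6,  55.5]), 8.16629409790039) front y-range/x -0.0896 -0.0262 plane [-0.002 -0.021  0.058]
```

View pics/as.png

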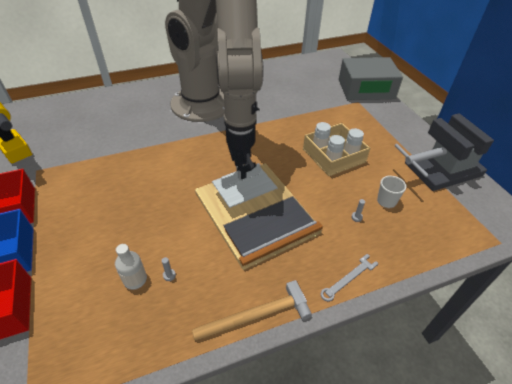

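The sheet is held level above the board at px (245,190), about 25 mm short of the plate's near edge. I'll refine its pose in the hand using all its points, ignoring colour because part of it is in shadow.

```bash
cat > sheet.py <<'E'
from h import *
import sys
o=r.get_obs(); t=o["tcp_pos"]; zt=t[2]-.010
m=R.from_rotvec(o["orientation"]).as_matrix(); print("tcp",t.round(4),"yaw",np.rad2deg(np.arctan2(m[1,1],m[0,1])).round(2))
for nm in("scene","top"):
    f=r.grab_frame(nm); W=cloud(f)
    m=roi(W,t[0]-.07,t[0]+.11,t[1]-.11,t[1]+.11,zt-.007,zt+.007)
    m=cv2.morphologyEx(m.astype(np.uint8),cv2.MORPH_OPEN,np.ones((3,3)))
    n,l,st,ce=cv2.connectedComponentsWithStats(m); i=1+st[1:,4].argmax(); P=W[l==i]
    k=np.linalg.lstsq(np.c_[P[:,:2]-t[:2],np.ones(len(P))],P[:,2],rcond=None)[0]
    c,s,a=yaw_rect(P[:,:2]); print(nm,len(P),c,s,a,"plane",k.round(4))
    # in the panel frame (yaw 8.65 deg about lip)
    a=np.deg2rad(8.65); Q=((P[:,:2]-[.6015,.0054])*1000)@np.array([[np.cos(a),-np.sin(a)],[np.sin(a),np.cos(a)]])
    print("  panel frame x:",np.percentile(Q[:,0],[1,99]).round(1),"y:",np.percentile(Q[:,1],[1,99]).round(1))
    B=[]
    for q in np.arange(-60,61,10):
        s=Q[np.abs(Q[:,1]-q)<5]
        if len(s)>3: B.append((q,s[:,0].max()))
    B=np.array(B); print("  front edge slope deg",np.rad2deg(np.polyfit(B[:,0],B[:,1],1)[0]).round(2),"x",np.median(B[:,1]).round(1))
    # panel itself
    p=roi(W,.25,.75,-.2,.25,.01,.036); n,l,st,ce=cv2.connectedComponentsWithStats(p.astype(np.uint8)); i=1+st[1:,4].argmax()
    print("  panel",yaw_rect(W[l==i][:,:2]))
E
python3 sheet.py
```

```text
tcp [ 0.5026 -0.0128  0.07  ] yaw 8.68
scene 1182 [525.   -8.5] [111.3 152.4] 7.108114719390869 plane [-0.0079 -0.0011  0.0601]
  panel frame x: [-128.6  -24. ] y: [-76.8  71.2]
  front edge slope deg 0.18 x -23.7
  panel (array([583.1,   2.5]), array([304.8, 241.3]), 8.815835952758789)
top 59 [492.1 -82.3] [17.2 31.6] 88.45049285888672 plane [ 0.0533 -0.0365  0.0584]
  panel frame x: [-136.7 -106. ] y: [-77.7 -59.3]
  front edge slope deg 56.82 x -119.0
  panel (array([581.6,   2.4]), array([300.9, 240.2]), 8.62763500213623)sheet.py:19: RankWarning: Polyfit may be poorly conditioned
  B=np.array(B); print("  front edge slope deg",np.rad2deg(np.polyfit(B[:,0],B[:,1],1)[0]).round(2),"x",np.median(B[:,1]).round(1))
```

Emit:
step_arm([
  [1.8,0,15,0,0,0,0],
  [1.8,0,28,0,0,0,0],
  [1.8,0,33,0,0,0,0],
  [1.8,0,35,0,0,0,0],
  [1.8,0,35,0,0,0,0],
  [1.8,0,35,0,0,0,0],
])

```text
clock: 16.1
tcp_pos: [0.5029, -0.01, 0.0352]
orientation: [2.045, 2.384, 0.001]
contact_force: [-0.5, 0.3, -2.7]
grip_width: 0.0064
gripper_force: 88.2
```

```bash
python3 sheet.py 2>/dev/null; python3 -c "
from h import *
o=r.get_obs();print(o['contact_force'],o['moment'],o['tcp_pos'])"
```

```text
tcp [ 0.5029 -0.01    0.0352] yaw 8.74
scene 1200 [521.2  -3.3] [120.1 159.1] 7.328210353851318 plane [-0.0085 -0.0016  0.0251]
  panel frame x: [-129.2  -23.1] y: [-74.7  77.8]
  front edge slope deg 0.0 x -23.0
  panel (array([583.9,   2.9]), array([303.5, 241.7]), 8.572440147399902)
top 78 [494.1 -80.4] [18.4 44.6] 72.59043884277344 plane [-0.0054  0.0237  0.0266]
  panel frame x: [-136.4  -97.6] y: [-77.  -52.4]
  front edge slope deg 53.18 x -111.4
  panel (array([581.4,   2.2]), array([300.4, 240.2]), 8.628023147583008)
[ 0.01988616 -0.22108926 -3.440295  ] [0.00450743 0.04211215 0.02530451] [ 0.50296829 -0.00977992  0.03527011]
```

Emit:
step_arm([
  [0,4,1.5,0,0,0,0],
  [0,12,1.5,0,0,0,0],
  [0,20,1.5,0,0,0,0],
  [0,26,1.5,0,0,0,0],
  [0,31,1.5,0,0,0,0],
  [0,35,1.5,0,0,0,0],
  [0,35,1.5,0,0,0,0],
])

```text
clock: 16.9
tcp_pos: [0.5379, -0.0043, 0.0334]
orientation: [2.045, 2.385, 0.0]
contact_force: [-0.1, 0.6, -3.3]
grip_width: 0.0064
gripper_force: 88.2
```

```bash
python3 look.py b 2>/dev/null | grep -v sheet
```

```text
tcp [ 0.5379 -0.0043  0.0334] yaw 8.78 tilt [ 4.e-04 -1.e-04 -1.e+00] 0.0064 [-0.1  0.6 -3.3] [ 0.01  0.06 -0.01]
top plate 0.0314 (array([639.1,  43.9]), array([ 68.8, 139.5]), 19.120731353759766)
scene plate 0.031 (array([654.1,  10.9]), array([102. , 216.7]), 9.385208129882812)
```

The sheet has gone in about 12 mm. There is no reaction force and the plate is still at z 0.031. I'll slide it the rest of the way.

Emit:
step_arm([
  [0,5,0,0,0,0,0],
  [0,10,0,0,0,0,0],
  [0,15,0,0,0,0,0],
  [0,18.5,0,0,0,0,0],
  [0,18.5,0,0,0,0,0],
])

```text
clock: 17.5
tcp_pos: [0.5563, -0.0015, 0.0334]
orientation: [2.045, 2.385, 0.001]
contact_force: [0.8, 0.6, -2.7]
grip_width: 0.0061
gripper_force: 88.2
```

```bash
cat > seam.py <<'E'
from h import *
f=r.grab_frame("scene"); W=cloud(f); a=np.deg2rad(8.65)
Q=(W-[.6015,.0054,.018])*1000; x=Q[...,0]*np.cos(a)+Q[...,1]*np.sin(a); y=-Q[...,0]*np.sin(a)+Q[...,1]*np.cos(a); z=Q[...,2]
# seam top ends (away from fingers) and sheet visible part, panel frame mm
S=(z>25)&(z<48)&(abs(y)<80)&(x>-80)&(x<-20)&(abs(y)>20); print("seam",S.sum(),"x",np.percentile(x[S],[2,50,98]).round(1),"y",np.percentile(y[S],[1,99]).round(1),"ztop",np.percentile(z[S],98).round(1),"slope deg",np.rad2deg(np.polyfit(y[S],x[S],1)[0]).round(2))
S=(z>1.9)&(z<9)&(x<-3)&(x>-40)&(abs(y)<90); print("sheet front part",S.sum(),"y",np.percentile(y[S],[1,99]).round(1),"z",np.percentile(z[S],[10,50,90]).round(1))
S=(z>9)&(z<18)&(x>-5)&(x<112)&(abs(y)<115)&(f["image"].max(-1)<90); print("plate z",np.percentile(z[S],[10,50,90]).round(1),"x",np.percentile(x[S],[.5,99.5]).round(1),"y",np.percentile(y[S],[.5,99.5]).round(1))
cv2.imwrite("pics/c%d.png"%(r.get_obs()["clock"]*100),cv2.resize(f["image"][120:270,170:340,::-1],None,fx=4,fy=4,interpolation=cv2.INTER_CUBIC))
o=r.get_obs(); m=R.from_rotvec(o["orientation"]).as_matrix(); print(o["tcp_pos"],o["contact_force"],o["moment"],"yaw",np.rad2deg(np.arctan2(m[1,1],m[0,1])).round(2),o["clock"])
E
python3 seam.py; ls pics
```

```text
seam 108 x [-47.9 -41.4 -38.7] y [-59.5  60.2] ztop 43.3 slope deg 0.14
sheet front part 522 y [-76.4  75.4] z [3.4 5.3 7.1]
plate z [11.3 13.  14.9] x [  3.6 102.9] y [-109.4  103.9]
[ 0.55577382 -0.00154008  0.03335785] [-0.31652882 -0.67075752 -2.7595093 ] [-0.05583437  0.08762375 -0.00476369] yaw 8.77 17.55
as.png
at.png
bs.png
bt.png
c1755.png
s1.png
s2.png
s3.png
s4.png
scene0.npz
scene0.png
t2.png
top0.npz
top0.png
```

The seam's front face is at −41 mm from the lip, so the front edge is about 29–30 mm in. It is centred to about 1 mm, square to 0.2°, and the plate is down. I'll press next.

Emit:
step_arm([
  [0,0.7,0.5,0,0,0,0],
  [0,0.7,1,0,0,0,0],
  [0,0.7,1.5,0,0,0,0],
  [0,0.7,2,0,0,0,0],
  [0,0.7,2.5,0,0,0,0],
  [0,0.7,2.5,0,0,0,0],
], grip_force=110)

```text
clock: 18.15
tcp_pos: [0.5561, -0.0015, 0.0323]
orientation: [-2.045, -2.384, -0.001]
contact_force: [-5.8, 0.8, 14.1]
grip_width: 0.0059
gripper_force: 113.7
```

Emit:
step_arm([
  [0,0,0.6,0,0,0,0],
  [0,0,1.2,0,0,0,0],
  [0,0,1.2,0,0,0,0],
  [0,0,1.2,0,0,0,0],
])

```text
clock: 18.55
tcp_pos: [0.5561, -0.0015, 0.0322]
orientation: [-2.045, -2.383, -0.003]
contact_force: [-10.2, 1.5, 28.0]
grip_width: 0.0058
gripper_force: 115.9
```

```bash
python3 seam.py; ls -t pics | head -1; cp pics/$(ls -t pics|head -1) pics/final.png
```

```text
seam 102 x [-48.9 -41.7 -38.9] y [-59.4  60.7] ztop 41.7 slope deg 0.36
sheet front part 495 y [-79.1  76.4] z [2.6 4.3 5.9]
plate z [11.3 13.1 14.8] x [  3.1 102.8] y [-109.8  104.1]
[ 0.55612494 -0.00151148  0.03223441] [-10.33533016   1.63026768  27.68716354] [0.18031429 2.20673837 0.04337877] yaw 8.73 18.6
c1860.png
```

View pics/final.png

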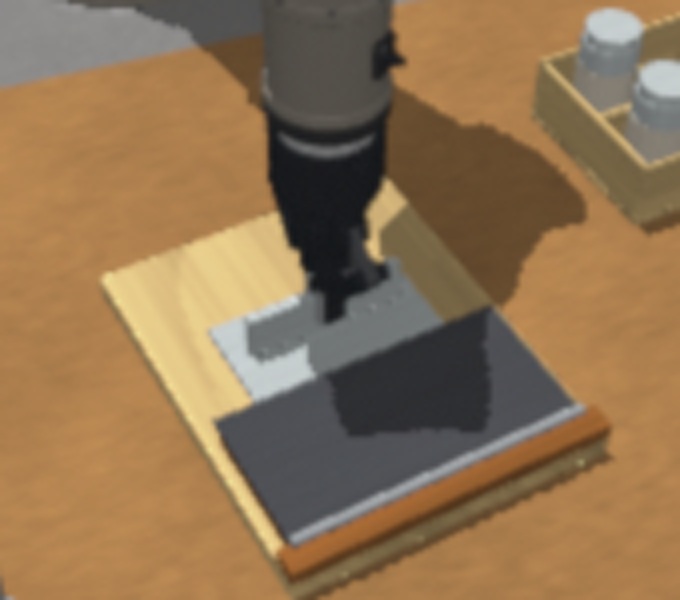

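The final view shows the flashing flat under the plate, with the seam held at crop px (330,300), the plate undisturbed and its near edge running straight across the sheet. It is pressed with about 28 N, and the sheet's top is about 4 mm above the board, which is flat. Handing in.

```bash
python3 -c "
from bench import r
print(r.hand_in())"
```

```text
the job is handed in; nothing more can be done
None
```

Handed in at about 18.6 s: both tins stand upright in cells 0 and 2, and the flashing is about 29–30 mm under the cover plate, centred to about 1 mm and square to about 0.4°, still held pressed flat with about 28 N and the plate not lifted.

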